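# Raise the counterweighted stencil frame and seat the tin under it

## Robot

A 7-joint arm with a two-finger parallel gripper is mounted at the origin on a cart in front of the work surface, level with it; the furniture and walls round the work are solid. World frame = base frame: x ahead of the robot, y to its left, z up, the work surface at z = 0. Lengths are in m, angles in rad, forces in N, time in s.
With the tool pointing down it reaches from about 0.425 to 0.925 m from the base axis. Payload 6.8 kg.
Tool frame: the origin (TCP) lies on the centre line of the jaws, within the pads' length; the fingertips stand 17 mm ahead of it and the grasp point (between the pads) lies 2 mm behind it; z points along the fingers, y is the direction in which the jaws open and shut (so a half turn about z gives the same grasp; the last joint's range is limited). The gripper opens to 88 mm and grips with 3 to 60 N. Pads are 20 mm wide; open, the fingers measure 115 mm over their backs; the gripper's body (75 mm by 178 mm) begins 61 mm behind the grasp point.
Start: joints at [1.242, 0.477, 0.022, 1.555, -0.011, 1.109, -0.083], TCP at [0.148, -0.659, 0.217] pointing down, gripper open.
Joint ranges: [-2.96, 2.96], [-0.34, 2.1], [-1.41, 1.46], [0.24, 2.44], [-1.37, 4.51], [0.17, 1.92], [-2.96, 2.96]. Speed limits (rad/s): [2.39, 2.39, 3.14, 3.14, 3.14, 3.14, 3.14].

## Interface

Orientations are given as a unit quaternion [x, y, z, w].
In Python, from workcell import manip gives the robot as it stands. The module is installed in compiled form; this text tells all that it offers.
- The arm moves only by the tool drive_tool, never from a script. Its argument "motion" is one flat list of numbers, 7 for each row, row after row: the shift along the world's x, y, z scaled (see below), then the turn, a rotation vector about the world's x, y, z scaled (see below), then the opening, from 0 (shut) to 1 (fully open). A call has 1 to 5 rows; each row shifts and turns the commanded pose from where the row before left it; what a row does not reach is not made up. The controller multiplies each number of a shift by 4 cm and each number of a turn by 8 degrees. A row lasts 1/8 s, in which the tool goes at most 62.5 mm and 10.7 degrees, less where a joint would pass 70% of its speed; a pose out of reach is approached as far as the arm can. A call with a number of a shift or a turn outside -1 to 1 is refused whole. A call with a gripper value outside its range is refused whole. The fingers move at their own pace and stop on an object; "force" is the grip in N (left out, the last holds). Time passes only in rows, so rows that do not move let the fingers close. It gives the time, the measured TCP pose, the force and the opening at its end, in the units of the state.
- manip.state(): the state, without advancing time (a new reading comes with each control period).
- manip.read_camera(name): name is "scene" or "top"; returns a dict with "img" (420x560x3 uint8, red, green, blue), "z_map" (420x560 float32, m along the optical axis (not along the pixel's ray), 0 where there is no reading), "fx", "fy", "cx", "cy" (pixels), "extrinsics" (4x4, takes a point from camera to world coordinates). Camera axes: x right, y down, z forward; pixel columns grow to the right and rows downward; lengths in m; the calibration is good to about 2 mm. A picture is of the moment at which its call begins.
- manip.job_done(): hands the job in, once; it reports no verdict.
The state is a dict: "clock": time; "qpos": joint angles; "qvel": joint speeds; "joint_efforts": joint torques, N m; "position": TCP position; "tcp_rot": TCP orientation; "force": force on the tool from outside, world axes, zero at the start; "torque": the same for the moment, N m; "gripper_width": finger opening in m.
Only numpy, scipy, OpenCV 4.12 (cv2) and the standard library are available. Lean on these libraries where they do the work, as an engineer would, in place of code of your own. Each camera call takes 0.05 s, during which the arm holds its last target.

## Task

On the marking station, push the hinged stencil frame up past its balance point, so that it swings over and stays raised by itself when you let go. Then, with the frame up, push the flat round tin back along the board until it rests against both stop posts. Only push with the fingers: do not take hold of the frame's lifting bar, do not lift or tip the tin, and leave the other things on the worktop where they are.

Things in the scene. Friction and masses are not known exactly. Their poses are not given: they have to be found in the camera images.
- station: Fixed marking station: plywood board 365 long (its x) x 200 wide (y) x 12 mm thick. Origin: on the worktop under the centre line, 170 mm from the open end, 195 mm from the hinge end; x points from open end to hinge end, z up. Two grey uprights, 130 mm high, at x = 130, y = +-91 mm carry the hinge. Thin rest posts, tops at z = 71 mm, at x = -50, y = +-77 mm bear the lowered frame.
- frame (a joint): Hinge angle (rad) of the stencil frame, aluminium square tube 160 x 170 mm with a thin steel stencil: 0 lowered and level, 1.8 fully raised at its stop, bar up and leaning back over the hinge end. A round counterweight on a cranked tail balances it at about 0.9 rad: below, it falls back to 0; above, it swings to 1.8 by itself. Lifting at the bar takes 1 to 4 N; light damping.
- lift_bar (a point): Middle of the lifting bar: black, round, 22 mm diameter, 130 mm long along station y, 215 mm from the hinge axis. Lowered: 115 mm above the worktop at station x = -85 mm, free underneath (tin's lid is at 48 mm; the frame's front tube starts 25 mm behind it, underside at 72 mm). Thin struts hold it 55 mm either side of its middle. The axes turn with the frame.
- flat_tin: Flat round tin with lid, 102 mm in diameter, 36 mm high, 0.2 to 0.4 kg, loose on the board near the open end, under or near the lifting bar. Origin: centre of its underside, 12 mm above the worktop; z up.
- nest (a point): Point on the board's top, 12 mm above the worktop, at station x = 40, y = 0 mm: where the tin's centre is when it touches both stop posts, two steel posts 16 mm in diameter with tops 48 mm above the worktop at station x = 83.4, y = +-40 mm.
- low_tin: Bystander: small closed tin with a wide grey lid, 72 mm diameter, 72 mm high; origin under its centre.
- wide_jar: Bystander: low glass jar with a grey cap, 72 mm diameter, 85 mm high; origin under its centre.
- small_jar: Bystander: small glass jar with a grey cap, 62 mm diameter, 95 mm high; origin under its centre.
- marker: Bystander: a white and red pen lying down, 135 mm long, 17 mm thick; origin under its centre.
- brush: Bystander: flat paint brush with a wooden handle lying down, 233 mm long, 35 mm wide, 15 mm high; origin under its centre.
- amber_jar: Bystander: amber glass jar with a red cap, 66 mm diameter, 138 mm high; origin under its centre.
- hinge_mid (a point): Middle of the frame's hinge axis, 115 mm above the worktop, at station x = 130, y = 0 mm; the axis runs along station y. A rubber block lies on the board behind and below it, under the counterweight.
- little_bottle: Bystander: little blue bottle standing on the worktop beside the board, 27 mm diameter, 64 mm high; origin under its centre.

How it is judged:
By the outcome, as a careful person would: the job done as asked, in the order asked, and still so for the second after the job is handed in, with the robot touching nothing.
It also fails if it takes over 64 s, if anything falls off the work surface, if the arm or the gripper's body presses on something with over 40 N, if the wrist force passes 120 N, or if a joint passes its speed limit or range.

## Working session

There is one attempt and no reset: what is moved stays moved. The work goes in short steps, Python scripts to look and compute and a tool call to move; the robot and the scene stay as the last step left them, time stands still between calls to the robot, and variables do not carry over. Pictures are saved under pics/ and viewed, and the job is handed in when it is done.

Besides the shell and the picture viewer there is one more tool, called in YAML: its name, and indented under it one key for each argument. drive_tool: Moves the arm, as the interface text tells. Its arguments: {"type":"object","properties":{"motion":{"type":"array"},"force":{"type":"number"}},"required":["motion"]}

```bash
mkdir -p pics
cat > h.py <<'E'
from workcell import manip
import numpy as np, cv2
def snap(name,fn):
    c=manip.read_camera(name); cv2.imwrite('pics/'+fn,c['img'][:,:,::-1]); np.savez('pics/'+fn[:-4]+'.npz',**c); return c
def pts(c):
    v,u=np.mgrid[0:420,0:560]; z=c['z_map']
    P=np.stack([(u-c['cx'])*z/c['fx'],(v-c['cy'])*z/c['fy'],z,np.ones_like(z)],-1)
    W=(P@np.array(c['extrinsics']).T)[...,:3]; W[z==0]=np.nan; return W
E
python3 - <<'E'
from h import *
for n in('scene','top'):
    c=snap(n,n+'0.png'); print(n,c['fx'],np.round(c['extrinsics'],3))
print(manip.state())
E
```

```text
scene 504.8670830731659 [[-0.712 -0.376  0.594 -0.439]
 [-0.702  0.358 -0.616  0.996]
 [ 0.019 -0.855 -0.518  0.973]
 [ 0.     0.     0.     1.   ]]
top 473.9642527317865 [[ 0.    -0.991  0.136  0.385]
 [-1.     0.003  0.024 -0.025]
 [-0.025 -0.136 -0.99   1.414]
 [ 0.     0.     0.     1.   ]]
{'clock': 0.1, 'qpos': array([ 1.24189166,  0.47768722,  0.0223711 ,  1.55637228, -0.01148084,
        1.10933533, -0.08309184]), 'qvel': array([ 0.00049608, -0.0004738 ,  0.00053435, -0.00135521, -0.00073153,
       -0.00191092, -0.00016525]), 'joint_efforts': array([ 5.13787614e-03, -5.84089851e+01,  1.54028155e+00, -2.73312807e+01,
       -5.41901181e-02,  1.31315566e-02,  8.01839951e-05]), 'position': array([ 0.14767095, -0.65805662,  0.21629148]), 'tcp_rot': array([ 9.93910882e-01,  1.10183747e-01, -1.67070877e-04, -8.19982036e-04]), 'force': array([ 0.50453614, -0.24228134,  0.67739836]), 'torque': array([-0.00527429, -0.00820598,  0.0343907 ]), 'gripper_width': 0.08794800369073964}
```

View pics/scene0.png

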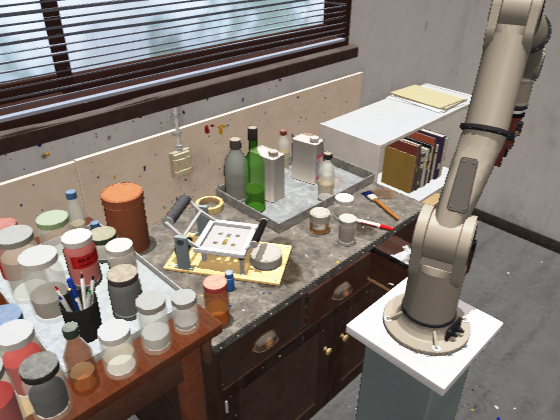

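View pics/top0.png

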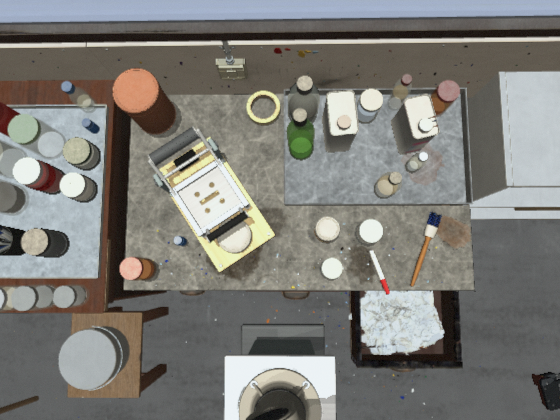

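The top view shows the yellow board running from its open end near (245,255) to the hinge end near (180,145). The black lifting bar is at about (228,230), and the tin lid next to it is at about (237,240). The blue bottle stands at (180,240) and the amber jar at (135,268). Next I'll measure these.

Run:
```python
from h import *
c=dict(np.load('pics/top0.npz')); W=pts(c); im=c['img']
cv2.imwrite('pics/topz.png',cv2.resize(im[110:290,110:290,::-1],(720,720),interpolation=cv2.INTER_CUBIC))
hsv=cv2.cvtColor(im,cv2.COLOR_RGB2HSV)
m=(hsv[...,0]>18)&(hsv[...,0]<35)&(hsv[...,1]>60)&(W[...,2]>0.004)&(W[...,2]<0.02)
m[:120]=0; m[:, :140]=0; m[:,290:]=0
p=W[m]; print(len(p),np.median(p[:,2]))
r=cv2.minAreaRect(p[:,:2].astype(np.float32)*1000); print(r, cv2.boxPoints(r))
# tin lid
m=(W[...,2]>0.042)&(W[...,2]<0.056); m[:200]=0; m[:,:200]=0; m[:,:]&=True; m[:,265:]=0; m[275:]=0
p=W[m]; print('lid',len(p),p.min(0),p.max(0)); (q,rad)=cv2.minEnclosingCircle(p[:,:2].astype(np.float32)); print(q,rad,np.median(p[:,2]))
# dark bar
m=(im.max(2)<70)&(W[...,2]>0.09)&(W[...,2]<0.14); m[:195]=0;m[:,:195]=0;m[:,260:]=0;m[260:]=0
p=W[m]; print('bar',len(p),p.mean(0),cv2.minAreaRect(p[:,:2].astype(np.float32)*1000))
```

```text
1831 0.011399185060105177
((619.1392211914062, 196.27166748046875), (461.521484375, 363.2432861328125), 0.5276443958282471) [[386.7157   375.76056 ]
 [390.0608    12.532639]
 [851.56274   16.782776]
 [848.21765  380.01068 ]]
lid 637 [0.44537201 0.08415684 0.04200427] [0.54184019 0.22144699 0.05537441]
(0.49408939480781555, 0.15234056115150452) 0.06921087950468063 0.04542467054923649
bar 310 [0.51239768 0.14263563 0.12344018] ((513.071533203125, 142.53675842285156), (21.18819808959961, 121.31256866455078), 32.47677230834961)
```

View pics/topz.png

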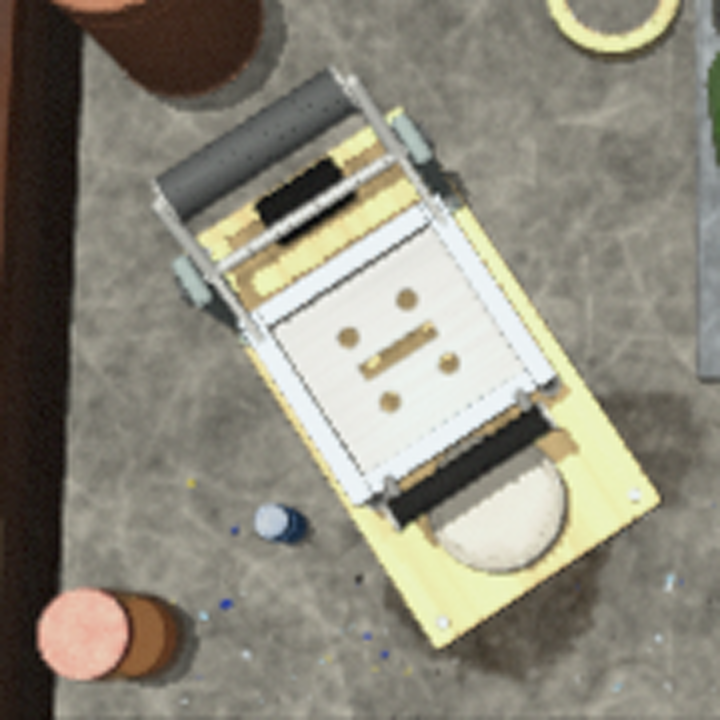

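```bash
cat >> h.py <<'E'
def ray(c,u,v,z):
    E=np.array(c['extrinsics']); d=E[:3,:3]@np.array([(u-c['cx'])/c['fx'],(v-c['cy'])/c['fy'],1]); o=E[:3,3]
    return o+d*(z-o[2])/d[2]
E
python3 - <<'E'
from h import *
c=dict(np.load('pics/top0.npz')); W=pts(c); im=c['img']
f=lambda x,y,z: ray(c,x/4+109.6,y/4+109.6,z)[:2]
A=f(438,648,.012);B=f(661,497,.012);C=f(398,108,.012)
print(A,B,C,np.linalg.norm(A-B),np.linalg.norm(C-B))
d1=C-B; d2=A-B
print('ang',np.degrees(np.arctan2(d1[1],d1[0])),np.degrees(np.arctan2(-d2[0],d2[1])))
a=np.arctan2(d1[1],d1[0])
for a in (a,np.arctan2(-d2[0],d2[1])):
  X=np.array([np.cos(a),np.sin(a)]); O=(A+B)/2+.17*X; print('O',O,'bar',O-.085*X,'nest',O+.04*X,'hinge',O+.13*X)
m=(W[...,2]>0.044)&(W[...,2]<0.053)&(im.min(2)>110); m[:210]=0; m[:,:214]=0; m[:,254:]=0; m[258:]=0
n,l,s,_=cv2.connectedComponentsWithStats(m.astype(np.uint8)); k=1+s[1:,4].argmax(); print(s[k])
p=W[l==k]; print(p.min(0),p.max(0),np.median(p[:,2]))
# lower rim circle fit: extreme points near open side
cn=cv2.findContours((l==k).astype(np.uint8),cv2.RETR_EXTERNAL,cv2.CHAIN_APPROX_NONE)[0][0][:,0]
q=np.array([ray(c,u,v,.048)[:2] for u,v in cn])
# keep hull points on the open side
X=np.array([np.cos(a),np.sin(a)]); Y=np.array([-X[1],X[0]])
s_=(q-O)@np.c_[X,Y]; print(np.round(s_*1000).astype(int).tolist())
k=s_[:,0]<np.sort(s_[:,0])[0]+.04
from scipy.optimize import least_squares
r=least_squares(lambda t:np.hypot(*(s_[k]-t).T)-.0505,[-.1,0],loss='soft_l1',f_scale=.002); print('tin station',r.x, 'world',O+r.x[0]*X+r.x[1]*Y,np.abs(r.fun).max())
E
```

```text
[0.38971176 0.17766274] [0.50067935 0.01375657] [0.79915692 0.21528593] 0.19793695669655928 0.36014294411886805
ang 34.02686591785375 34.098744607994554
O [0.58608735 0.19083852] bar [0.51564145 0.14327409] nest [0.61923836 0.21322179] hinge [0.69382814 0.26358413]
O [0.5859679 0.1910152] bar [0.51558173 0.14336243] nest [0.61909081 0.21344003] hinge [0.69361734 0.26389591]
[218 222  33  31 420]
[0.44537201 0.08415684 0.04400289] [0.53220391 0.17741879 0.05291399] 0.04637318337282126
[[-91, -39], [-92, -34], [-90, -32], [-91, -28], [-92, -24], [-90, -22], [-92, -24], [-96, -25], [-100, -26], [-102, -24], [-106, -25], [-107, -21], [-105, -18], [-104, -16], [-100, -15], [-99, -19], [-95, -18], [-93, -16], [-97, -17], [-100, -15], [-100, -11], [-99, -9], [-95, -8], [-92, -10], [-91, -7], [-95, -8], [-96, -4], [-98, -2], [-99, 2], [-97, 4], [-96, 6], [-94, 9], [-90, 10], [-92, 11], [-93, 15], [-91, 18], [-94, 19], [-95, 23], [-91, 24], [-91, 28], [-93, 26], [-97, 25], [-100, 26], [-100, 30], [-96, 31], [-95, 34], [-93, 36], [-91, 38], [-92, 42], [-91, 45], [-93, 46], [-95, 48], [-99, 47]
[... 704 characters left out ...]
, [-147, -8], [-146, -6], [-146, -2], [-142, -1], [-143, 3], [-142, 5], [-144, 7], [-145, 11], [-141, 12], [-138, 10], [-134, 11], [-134, 7], [-135, 5], [-134, 1], [-136, -2], [-135, -6], [-139, -6], [-141, -9], [-142, -11], [-144, -14], [-143, -18], [-139, -17], [-137, -18], [-136, -22], [-138, -25], [-139, -27], [-141, -30], [-143, -32], [-140, -34], [-139, -31], [-135, -30], [-134, -34], [-135, -37], [-133, -38], [-129, -38], [-125, -37], [-124, -41], [-126, -43], [-122, -42], [-119, -44], [-117, -46], [-113, -45], [-109, -44], [-106, -46], [-102, -45], [-100, -47], [-98, -44], [-97, -42], [-92, -41]]
tin station [-0.10027881  0.00402221] world [0.50067483 0.13812749] 0.017102229081719503
```

```bash
cat >> h.py <<'E'
from scipy.spatial.transform import Rotation as R
a=np.radians(34.06); X=np.array([np.cos(a),np.sin(a),0]);Y=np.array([-X[1],X[0],0]);Z=np.array([0,0,1.]);O=np.array([.5860,.1909,0])
def go(x,y,z,p,world=None):
    s=manip.state(); t=O+x*X+y*Y+z*Z if world is None else np.array(world)
    d=np.cos(p)*X-np.sin(p)*Z; ty=-Y; tx=np.cross(ty,d)
    r=R.from_matrix(np.c_[tx,ty,d])*R.from_quat(s['tcp_rot']).inv()
    print('now',np.round(s['position'],4),'st',np.round([(s['position']-O)@X,(s['position']-O)@Y],4),'tgt',np.round(t,4),'units',np.round((t-s['position'])/.04,2),'rot',np.round(np.degrees(r.as_rotvec())/8,2),'F',np.round(s['force'],1),'t',s['clock'])
def bar(th,p,gap=0,back=.013):
    b=np.array([.13-.215*np.cos(th),.115+.215*np.sin(th)])
    q=b-(.021+gap)*np.array([np.sin(p),np.cos(p)])+back*np.array([np.cos(p),-np.sin(p)])
    go(q[0],0,q[1],p)
E
python3 - <<'E'
from h import *
go(0,0,0,np.pi/2,world=[.42,-.12,.28])
E
```

```text
now [ 0.1477 -0.6581  0.2163] st [-0.8386 -0.4578] tgt [ 0.42 -0.12  0.28] units [ 6.81 13.45  1.59] rot [-0.01 -0.01  2.68] F [ 0.5 -0.2  0.7] t 0.1
```

drive_tool:
  motion: [0.8,0.9,0.3,0,0,0.3,0.5,0.8,0.9,0.3,0,0,0.3,0,0.8,0.9,0.3,0,0,0.3,0,0.8,0.9,0.2,0,0,0.3,0,0.8,1,0.2,0,0,0.3,0]

```text
clock: 0.72
position: [0.3086, -0.4733, 0.2691]
tcp_rot: [0.977, 0.214, -0.0, -0.0]
force: [0.5, -0.6, -0.0]
gripper_width: 0.041
```

drive_tool:
  motion: [0.6,1,0.2,0,0,0.3,0,0.5,1,0.1,0,0,0.3,0,0.4,1,0,0,0,0.3,0,0.3,1,0,0,0,0.3,0,0.2,1,0,0,0,0,0]

```text
clock: 1.35
position: [0.388, -0.273, 0.2809]
tcp_rot: [0.956, 0.295, -0.0, -0.0]
force: [-0.2, -0.3, 0.2]
gripper_width: 0.0005
```

Run:
```python
from h import *
go(-.17,0,.22,np.radians(40)); print(manip.state()['qpos'].round(2))
```

```text
now [ 0.388  -0.273   0.2809] st [-0.4239 -0.2735] tgt [0.4452 0.0957 0.22  ] units [ 1.43  9.22 -1.52] rot [ 3.51 -5.17 -0.03] F [-0.2 -0.3  0.2] t 1.35
[ 0.74  0.1  -0.28  1.92  0.03  1.13 -0.52]
```

drive_tool:
  motion: [0.2,0.9,0,0.3,-0.5,0,0,0.2,0.9,0,0.3,-0.5,0,0,0.2,0.9,0,0.3,-0.5,0,0,0.2,0.9,0,0.3,-0.5,0,0,0.2,0.9,0,0.3,-0.5,0,0]

```text
clock: 1.98
position: [0.4278, -0.0935, 0.2811]
tcp_rot: [0.936, 0.288, 0.197, -0.049]
force: [-0.3, 0.8, 0.8]
gripper_width: 0.0003
```

Run:
```python
from h import *
go(-.17,0,.22,np.radians(40)); print(manip.state()['qpos'].round(2))
```

```text
now [ 0.4278 -0.0935  0.2811] st [-0.2904 -0.147 ] tgt [0.4452 0.0957 0.22  ] units [ 0.43  4.73 -1.53] rot [ 1.99 -2.66  0.05] F [-0.3  0.8  0.8] t 1.975
[ 0.7  -0.1  -0.36  2.18 -0.47  0.84 -0.35]
```

drive_tool:
  motion: [0.1,0.9,0,0.4,-0.5,0,0,0.1,0.9,0,0.4,-0.5,0,0,0.1,0.9,-0.2,0.4,-0.5,0,0,0.1,0.9,-0.3,0.4,-0.5,0,0,0.1,0.9,-0.3,0.4,-0.5,0,0]

```text
clock: 2.6
position: [0.452, 0.0698, 0.2653]
tcp_rot: [0.88, 0.273, 0.368, -0.124]
force: [24.0, 9.4, 22.9]
gripper_width: 0.0006
```

Run:
```python
from h import *
go(-.17,0,.22,np.radians(40)); go(-.15,0,.14,np.radians(40));print(manip.state()['qpos'].round(2))
```

```text
now [0.452  0.0698 0.2653] st [-0.1789 -0.0252] tgt [0.4452 0.0957 0.22  ] units [-0.17  0.65 -1.13] rot [ 0.21 -0.51 -0.11] F [24.   9.4 22.9] t 2.6
now [0.452  0.0698 0.2653] st [-0.1789 -0.0252] tgt [0.4617 0.1069 0.14  ] units [ 0.24  0.93 -3.13] rot [ 0.21 -0.51 -0.11] F [24.   9.4 22.9] t 2.6
[ 0.96 -0.16 -0.79  2.44 -1.37  0.64  0.26]
```

Run:
```python
from h import *
snap('scene','s1.png'); c=snap('top','t1.png'); go(-.17,0,.22,np.radians(50))
```

```text
now [0.4514 0.0701 0.2645] st [-0.1791 -0.0247] tgt [0.4452 0.0957 0.22  ] units [-0.16  0.64 -1.11] rot [-0.49  0.5  -0.11] F [ 0.2 -0.5 -0.4] t 2.7
```

View pics/s1.png

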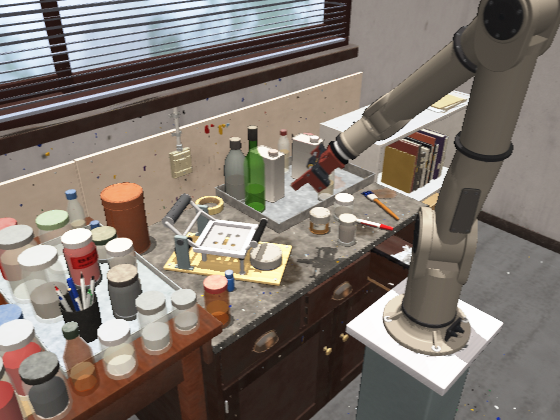

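View pics/t1.png

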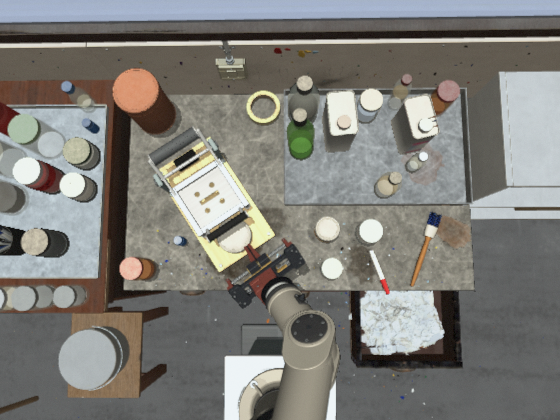

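Run:
```python
from h import *
p=np.radians(50); bar(0,p,.004,-.045); bar(0,p,.004,.018)
```

```text
now [0.4514 0.0701 0.2645] st [-0.1791 -0.0247] tgt [0.4758 0.1164 0.1334] units [ 0.61  1.16 -3.28] rot [-0.49  0.5  -0.11] F [ 0.2 -0.5 -0.4] t 2.7
now [0.4514 0.0701 0.2645] st [-0.1791 -0.0247] tgt [0.5093 0.139  0.0851] units [ 1.45  1.72 -4.48] rot [-0.49  0.5  -0.11] F [ 0.2 -0.5 -0.4] t 2.7
```

drive_tool:
  motion: [-0.1,0.5,-0.6,-0.25,0.25,-0.1,0,0,0.3,-0.6,-0.25,0.25,0,0,0.2,0.2,-0.7,0,0,0,0,0.2,0.1,-0.7,0,0,0,0,0.2,0.1,-0.6,0,0,0,0]

```text
clock: 3.32
position: [0.4709, 0.1034, 0.1725]
tcp_rot: [0.904, 0.274, 0.311, -0.106]
force: [2.0, -1.9, 0.3]
gripper_width: 0.0004
```

Run:
```python
from h import *
p=np.radians(50); bar(0,p,.004,-.045); bar(0,p,.004,.018);print(manip.state()['qpos'].round(2))
```

```text
now [0.4709 0.1034 0.1725] st [-0.1444 -0.008 ] tgt [0.4758 0.1164 0.1334] units [ 0.12  0.32 -0.98] rot [-0.01 -0.26 -0.02] F [ 2.  -1.9  0.3] t 3.325
now [0.4709 0.1034 0.1725] st [-0.1444 -0.008 ] tgt [0.5093 0.139  0.0851] units [ 0.96  0.89 -2.18] rot [-0.01 -0.26 -0.02] F [ 2.  -1.9  0.3] t 3.325
[ 0.93  0.16 -1.09  2.44 -1.37  0.17  0.22]
```

```bash
cat > fk.py <<'E'
import numpy as np, itertools
from scipy.spatial.transform import Rotation as R
from scipy.optimize import least_squares
def fk(q,par,s):
    h,L1,L2,L3,c1,c7,e=par
    z=lambda t:R.from_rotvec([0,0,t]); y=lambda t:R.from_rotvec([0,t,0])
    r=z(s[0]*q[0]+c1)*y(q[1]); p=np.array([0,0,h])
    r=r*z(s[1]*q[2]); p=p+r.apply([e,0,L1]); 
    r=r*y(q[3]); p=p+r.apply([-e,0,0]); r=r*z(s[2]*q[4]); p=p+r.apply([0,0,L2]); r=r*y(q[5])*z(s[3]*q[6]+c7); p=p+r.apply([0,0,L3])
    return p,r
lo=np.array([-2.96,-.34,-1.41,.24,-1.37,.17,-2.96]);hi=np.array([2.96,2.1,1.46,2.44,4.51,1.92,2.96])
E
cat > fit.py <<'E'
from fk import *; from h import manip
s=manip.state()
D=[([1.24189,.47769,.02237,1.55637,-.01148,1.10934,-.08309],[.14767,-.65806,.21629],[.99391,.11018,-.00017,-.00082]),
(s['qpos'],s['position'],s['tcp_rot']),
([.74,.10,-.28,1.92,.03,1.13,-.52],[.388,-.273,.2809],[.956,.295,0,0]),
([.70,-.10,-.36,2.18,-.47,.84,-.35],[.4278,-.0935,.2811],[.936,.288,.197,-.049]),
([.96,-.16,-.79,2.44,-1.37,.64,.26],[.452,.0698,.2653],[.88,.273,.368,-.124])]
def res(par,sg):
    o=[]
    for q,p,t in D:
        P,r=fk(q,par,sg); o+=list(P-p)+list(.3*(r*R.from_quat(t).inv()).as_rotvec())
    return np.array(o)
best=None
for sg in itertools.product([1,-1],repeat=4):
  for c1 in(-2.6,-1.3,0,1.3,3):
    for c7 in (0,1.57,3.14,-1.57):
      r=least_squares(res,[.33,.5,.5,.33,c1,c7,0],args=(sg,),max_nfev=60)
      if best is None or r.cost<best[0]: best=(r.cost,sg,r.x,np.abs(r.fun).max()); 
print(best)
np.savez('par.npz',par=best[2],sg=best[1])
E
python3 fit.py
```

```text
(np.float64(0.0008619540917148926), (-1, -1, -1, -1), array([ 0.24195719,  0.56881221,  0.47606949,  0.30994874, -0.08997299,
        1.49205873, -0.00923892]), np.float64(0.01878079554714157))
```

```bash
cat > fk.py <<'E'
import numpy as np, itertools
from scipy.spatial.transform import Rotation as R
from scipy.optimize import least_squares
def fk(q,par,s):
    h,L1,L2,L3,c1,c7,e1,e2,y1,y2,y3,e3=par
    z=lambda t:R.from_rotvec([0,0,t]); y=lambda t:R.from_rotvec([0,t,0])
    r=z(s[0]*q[0]+c1)*y(q[1]); p=np.array([0,0,h])+z(s[0]*q[0]+c1).apply([0,y1,0])
    r=r*z(s[1]*q[2]); p=p+r.apply([e1,y2,L1]); 
    r=r*y(q[3]); p=p+r.apply([e2,0,0]); r=r*z(s[2]*q[4]); p=p+r.apply([0,y3,L2]); r=r*y(q[5]); p=p+r.apply([e3,0,0]);r=r*z(s[3]*q[6]+c7); p=p+r.apply([0,0,L3])
    return p,r
lo=np.array([-2.96,-.34,-1.41,.24,-1.37,.17,-2.96]);hi=np.array([2.96,2.1,1.46,2.44,4.51,1.92,2.96])
E
sed -i 's/for sg in .*/for sg in [(-1,-1,-1,-1)]:/; s/for c1 in.*/for c1 in (-.09,0):/; s/for c7 in.*/for c7 in (1.5,1.57):/; s/\[.33,.5,.5,.33,c1,c7,0\]/[.24,.57,.48,.31,c1,c7]+[0]*6/; s/max_nfev=60/max_nfev=500/' fit.py
sed -i 's/return np.array(o)/return np.array(o+list(.003*np.array(par[6:]))+[.05*par[4],.05*(par[5]-np.pi\/2)])/' fit.py
python3 fit.py
```

```text
(np.float64(1.241633273955203e-05), (-1, -1, -1, -1), array([ 2.93098285e-01,  5.47196291e-01,  4.72402209e-01,  3.47134589e-01,
        2.83321749e-03,  1.57373659e+00, -6.31726480e-04,  5.72562014e-03,
       -2.41492966e-02, -3.58531503e-02, -4.50876191e-03, -6.98899607e-04]), np.float64(0.003205626966500528))
```

```bash
cat > ik.py <<'E'
from fk import *
f=np.load('par.npz'); par=f['par']; sg=f['sg']
a0=np.radians(34.06); Xs=np.array([np.cos(a0),np.sin(a0),0]);O=np.array([.5860,.1909,0])
def ik(P,yaw,p,n=6,seed=0):
    Xd=np.array([np.cos(yaw),np.sin(yaw),0]); Yd=np.array([-Xd[1],Xd[0],0])
    d=np.cos(p)*Xd-np.sin(p)*np.array([0,0,1]); M=R.from_matrix(np.c_[np.cross(-Yd,d),-Yd,d])
    rng=np.random.default_rng(seed); b=(1e9,)
    for _ in range(n):
        def fn(q):
            x,r=fk(q,par,sg); return np.r_[10*(x-P),3*(r*M.inv()).as_rotvec(),.02*((q-(lo+hi)/2)/(hi-lo))]
        r=least_squares(fn,np.clip(rng.uniform(lo,hi),lo+.01,hi-.01),bounds=(lo,hi))
        x,rr=fk(r.x,par,sg); e=np.linalg.norm(x-P)+.3*(rr*M.inv()).magnitude()
        if e<b[0]: b=(e,r.x)
    return b
def barT(th,p,gap,back,yaw,y=0):
    b=np.array([.13-.215*np.cos(th),.115+.215*np.sin(th)])
    Xd=np.array([np.cos(yaw),np.sin(yaw),0])
    Pb=O+b[0]*Xs+np.array([0,0,b[1]])+y*np.array([-Xs[1],Xs[0],0])
    return Pb-(.021+gap)*(np.sin(p)*Xd+np.cos(p)*np.array([0,0,1]))+back*(np.cos(p)*Xd-np.sin(p)*np.array([0,0,1]))
E
python3 - <<'E'
from ik import *
for yd in (34,20,5,-10,-25,60,90):
  for pd in (40,50,60):
    y,p=np.radians([yd,pd])
    for th,gap,back in((0,.004,-.035),(0,.004,.016)):
        e,q=ik(barT(th,p,gap,back,y),y,p); print(yd,pd,th,back,round(e,4),q.round(2))
E
```

```text
34 40 0 -0.035 0.0657 [ 0.93  0.52 -1.09  2.44  3.47  0.19  1.91]
34 40 0 0.016 0.0443 [ 0.92  0.85 -1.26  2.44  2.52  0.46  2.96]
34 50 0 -0.035 0.0238 [ 1.03  0.58 -1.41  2.44  1.8   0.3  -2.84]
34 50 0 0.016 0.0077 [ 0.92  0.84 -1.41  2.44  2.02  0.57 -2.96]
34 60 0 -0.035 0.0 [ 0.96  0.49 -1.41  2.38  1.21  0.36 -2.37]
34 60 0 0.016 0.0 [ 0.86  0.74 -1.41  2.36  1.57  0.57 -2.65]
20 40 0 -0.035 0.1029 [ 0.85  0.58 -1.39  2.44  1.99  0.53  2.96]
20 40 0 0.016 0.0731 [ 0.77  0.9  -1.41  2.44  2.16  0.85  2.96]
20 50 0 -0.035 0.0473 [ 0.71  0.37 -1.2   2.44  1.84  0.35  2.96]
20 50 0 0.016 0.0269 [ 0.72  0.73 -1.35  2.44  1.98  0.72  2.96]
20 60 0 -0.035 0.0 [ 0.83  0.44 -1.41  2.41  1.42  0.48 -2.92]
20 60 0 0.016 0.0 [ 0.02  0.3  -0.46  2.41  2.03  0.17  2.68]
5 40 0 -0.035 0.0928 [ 0.44  0.66 -1.41  2.44  1.77  1.13  2.61]
5 40 0 0.016 0.0649 [ 0.46  0.94 -1.41  2.44  2.01  1.33  2.63]
5 50 0 -0.035 0.0394 [ 0.58  0.52 -1.41  2.44  1.66  0.86  2.75]
5 50 0 0.016 0.0214 [ 0.55  0.8  -1.41  2.44  1.87  1.09  2.7 ]
5 60 0 -0.035 0.0027 [ 0.65  0.45 -1.4   2.4   1.45  0.71  2.96]
5 6
[... 878 characters left out ...]
  0.21 -1.08]
60 40 0 0.016 0.0 [ 1.15  1.12 -1.41  2.32  1.46  0.29 -1.72]
60 50 0 -0.035 0.0 [ 1.16  0.78 -1.41  2.29  0.64  0.31 -1.11]
60 50 0 0.016 0.0 [ 1.06  0.96 -1.41  2.29  1.21  0.38 -1.63]
60 60 0 -0.035 0.0 [-0.02  0.26 -0.04  2.26 -0.96  0.52  0.25]
60 60 0 0.016 0.0 [ 0.95  0.81 -1.37  2.23  0.99  0.48 -1.54]
90 40 0 -0.035 0.0 [ 0.43  0.6  -0.3   2.   -0.88  0.97  0.84]
90 40 0 0.016 0.0 [ 0.33  0.64 -0.26  2.03 -0.99  0.9   0.91]
90 50 0 -0.035 0.0 [ 0.31  0.49 -0.24  2.02 -0.79  0.89  0.67]
90 50 0 0.016 0.0 [ 0.22  0.55 -0.21  2.05 -0.88  0.8   0.74]
90 60 0 -0.035 0.0 [ 0.2   0.41 -0.22  2.02 -0.62  0.82  0.44]
90 60 0 0.016 0.0 [ 0.15  0.48 -0.23  2.05 -0.67  0.71  0.48]
```

Run:
```python
import ik; from ik import *
from h import manip
print(manip.state()['qpos'].round(2))
ik.hi=hi.copy(); ik.hi[4]=.5; ik.hi[6]=2.; ik.lo=lo.copy(); ik.lo[6]=-2;ik.lo[2]=-1; ik.hi[2]=1
for yd in (34,45,55,65):
  for pd in (55,62,70):
    y,p=np.radians([yd,pd])
    for th,gap,back in((0,.004,-.035),(0,.004,.018),(.6,0,.018),(1.1,0,.018)):
        e,q=ik.ik(barT(th,p,gap,back,y),y,p); print(yd,pd,th,back,round(e,4),q.round(2))
```

```text
[ 0.93  0.16 -1.09  2.44 -1.37  0.17  0.22]Traceback (most recent call last):
  File "<stdin>", line 9, in <module>
AttributeError: 'function' object has no attribute 'ik'
```

Run:
```python
import ik as M; from ik import barT
import numpy as np
M.hi=M.hi.copy(); M.hi[4]=.5; M.hi[6]=2.; M.lo=M.lo.copy(); M.lo[6]=-2;M.lo[2]=-1; M.hi[2]=1
for yd in (34,45,55,65):
  for pd in (55,62,70):
    y,p=np.radians([yd,pd])
    for th,gap,back in((0,.004,-.035),(0,.004,.018),(.6,0,.018),(1.1,0,.018)):
        e,q=M.ik(barT(th,p,gap,back,y),y,p); print(yd,pd,th,back,round(e,4),q.round(2))
```

```text
34 55 0 -0.035 0.0194 [ 0.12  0.17 -0.35  2.41 -1.37  0.17  0.14]
34 55 0 0.018 0.0443 [-0.02  0.29 -0.22  2.34 -1.37  0.17  0.14]
34 55 0.6 0.018 0.0 [-0.22  0.09 -0.08  2.27 -0.72  0.24 -0.62]
34 55 1.1 0.018 0.0 [-0.39  0.11  0.05  2.06 -0.38  0.4  -1.02]
34 62 0 -0.035 0.0 [-0.15  0.15 -0.12  2.38 -0.74  0.19 -0.54]
34 62 0 0.018 0.0054 [-0.34  0.29  0.07  2.36 -1.37  0.17  0.07]
34 62 0.6 0.018 0.0 [-0.36  0.1   0.04  2.2  -0.35  0.39 -1.  ]
34 62 1.1 0.018 0.0 [-0.45  0.14  0.09  1.97 -0.22  0.56 -1.18]
34 70 0 -0.035 0.0 [-0.43  0.16  0.13  2.29 -0.33  0.37 -0.99]
34 70 0 0.018 0.0 [-0.44  0.29  0.14  2.29 -0.54  0.26 -0.78]
34 70 0.6 0.018 0.0 [-0.43  0.13  0.09  2.1  -0.18  0.57 -1.18]
34 70 1.1 0.018 0.0 [-0.49  0.18  0.12  1.87 -0.14  0.75 -1.26]
45 55 0 -0.035 0.0001 [ 0.35  0.24 -0.5   2.39 -1.37  0.26  0.41]
45 55 0 0.018 0.0189 [ 0.36  0.38 -0.57  2.33 -1.37  0.17  0.42]
45 55 0.6 0.018 0.0 [-0.09  0.13 -0.12  2.23 -0.89  0.39 -0.22]
45 55 1.1 0.018 0.0 [-0.24  0.15 -0.03  2.02 -0.6   0.51 -0.59]
45 62 0 -0.035 0.0 [-0.03  0.19 -0.16  2.33 -0.86  0.32 -0.18]
45 62 0 0.
[... 1250 characters left out ...]
.48]
65 55 0 0.018 0.0 [ 0.24  0.42 -0.32  2.24 -1.15  0.45  0.57]
65 55 0.6 0.018 0.0 [ 0.02  0.23 -0.13  2.11 -0.86  0.67  0.13]
65 55 1.1 0.018 0.0 [-0.08  0.24 -0.09  1.9  -0.71  0.76 -0.14]
65 62 0 -0.035 0.0 [ 0.06  0.27 -0.13  2.21 -0.8   0.56  0.17]
65 62 0 0.018 0.0 [ 0.1   0.38 -0.23  2.21 -0.87  0.43  0.23]
65 62 0.6 0.018 0.0 [-0.09  0.21 -0.06  2.06 -0.64  0.69 -0.13]
65 62 1.1 0.018 0.0 [-0.19  0.24 -0.03  1.84 -0.52  0.82 -0.34]
65 70 0 -0.035 0.0 [-0.14  0.25 -0.01  2.16 -0.52  0.6  -0.17]
65 70 0 0.018 0.0 [-0.14  0.35 -0.05  2.17 -0.6   0.48 -0.1 ]
65 70 0.6 0.018 0.0 [-0.23  0.21  0.01  2.   -0.41  0.75 -0.38]
65 70 1.1 0.018 0.0 [-0.3   0.26  0.04  1.77 -0.35  0.91 -0.52]
```

```bash
cat >> h.py <<'E'
import ik as _ik
def gob(th,pd,gap,back,yd=50,y=0,T=None):
    p,yw=np.radians([pd,yd]); s=manip.state(); t=_ik.barT(th,p,gap,back,yw,y) if T is None else np.array(T)
    Xd=np.array([np.cos(yw),np.sin(yw),0]);Yd=np.array([-Xd[1],Xd[0],0]);d=np.cos(p)*Xd-np.sin(p)*Z
    r=R.from_matrix(np.c_[np.cross(-Yd,d),-Yd,d])*R.from_quat(s['tcp_rot']).inv()
    print(th,pd,'now',np.round(s['position'],4),'tgt',np.round(t,4),'units',np.round((t-s['position'])/.04,2),'rot',np.round(np.degrees(r.as_rotvec())/8,2),'F',np.round(s['force'],1),'t',s['clock'])
E
python3 - <<'E'
from h import *
gob(0,64,.006,-.035); gob(0,64,.004,.018); gob(.2,67,0,.018)
E
```

```text
0 64 now [0.4709 0.1034 0.1725] tgt [0.4901 0.113  0.1346] units [ 0.48  0.24 -0.95] rot [-1.15  1.05  1.98] F [ 2.  -1.9  0.3] t 3.325
0 64 now [0.4709 0.1034 0.1725] tgt [0.5062 0.1321 0.0879] units [ 0.88  0.72 -2.11] rot [-1.15  1.05  1.98] F [ 2.  -1.9  0.3] t 3.325
0.2 67 now [0.4709 0.1034 0.1725] tgt [0.5112 0.1363 0.1329] units [ 1.01  0.82 -0.99] rot [-1.4   1.33  1.98] F [ 2.  -1.9  0.3] t 3.325
```

drive_tool:
  motion: [-0.2,-0.2,0.2,-0.3,0.25,0.5,0,-0.1,0,0,-0.3,0.25,0.5,0,0,0,0,-0.3,0.25,0.5,0,0,0,0,-0.25,0.3,0.48,0,0,0,0,0,0,0,0]

```text
clock: 3.95
position: [0.4617, 0.0979, 0.1813]
tcp_rot: [0.883, 0.41, 0.21, -0.096]
force: [-0.6, 0.2, 0.3]
gripper_width: 0.0006
```

Run:
```python
from h import *
gob(0,64,.006,-.035); gob(0,64,.004,.018); print(manip.state()['qpos'].round(2))
```

```text
0 64 now [0.4617 0.0979 0.1813] tgt [0.4901 0.113  0.1346] units [ 0.71  0.38 -1.17] rot [-0.05  0.07  0.03] F [-0.6  0.2  0.3] t 3.95
0 64 now [0.4617 0.0979 0.1813] tgt [0.5062 0.1321 0.0879] units [ 1.11  0.85 -2.34] rot [-0.05  0.07  0.03] F [-0.6  0.2  0.3] t 3.95
[ 0.58  0.11 -0.73  2.28 -0.52  0.48 -0.4 ]
```

drive_tool:
  motion: [0.1,0,-0.6,0,0,0,0,0.3,0.1,-0.6,0,0,0,0,0.2,0.2,-0.5,0,0,0,0,0.2,0.2,-0.5,0,0,0,0,0.2,0.2,-0.14,0,0,0,0]

```text
clock: 4.58
position: [0.499, 0.1253, 0.0853]
tcp_rot: [0.884, 0.409, 0.208, -0.096]
force: [-0.4, 0.3, 0.8]
gripper_width: 0.0002
```

Run:
```python
from h import *
gob(0,64,.004,.018); gob(.2,67,0,.018);gob(.4,71,0,.018);print(manip.state()['qpos'].round(2))
snap('scene','s2.png');snap('top','t2.png')
a=cv2.imread('pics/s2.png')[180:300,140:320];b=cv2.imread('pics/t2.png')[130:290,140:300]
cv2.imwrite('pics/c2.png',np.hstack([cv2.resize(a,(400,266)),cv2.resize(b,(266,266))]))
```

```text
0 64 now [0.499  0.1253 0.0853] tgt [0.5062 0.1321 0.0879] units [0.18 0.17 0.07] rot [-0.05  0.03  0.04] F [-0.4  0.3  0.8] t 4.575
0.2 67 now [0.499  0.1253 0.0853] tgt [0.5112 0.1363 0.1329] units [0.31 0.28 1.19] rot [-0.33  0.28  0.04] F [-0.4  0.3  0.8] t 4.575
0.4 71 now [0.499  0.1253 0.0853] tgt [0.5206 0.1421 0.1749] units [0.54 0.42 2.24] rot [-0.72  0.6   0.04] F [-0.4  0.3  0.8] t 4.575
[ 0.36  0.37 -0.62  2.29 -0.39  0.2  -0.52]
```

View pics/c2.png

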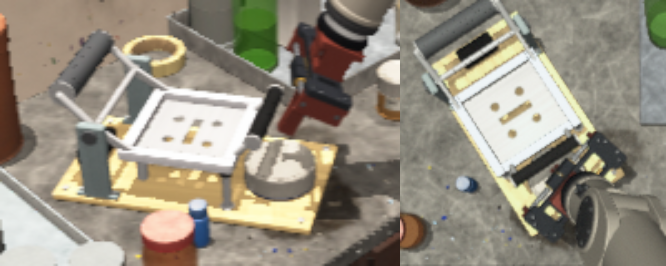

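The finger tips are tucked under the bar from the open side and clear of the tin lid. Next I'll lift slowly.

drive_tool:
  motion: [0.15,0.15,0.1,0,0,0,0,0.05,0.05,0.4,-0.1,0.1,0,0,0.05,0.05,0.4,-0.1,0.1,0,0,0.1,0.05,0.4,-0.15,0.1,0,0]

```text
clock: 5.18
position: [0.5071, 0.1325, 0.1356]
tcp_rot: [0.891, 0.412, 0.173, -0.083]
force: [-17.6, -15.6, 1.6]
gripper_width: 0.0004
```

Run:
```python
from h import *
gob(.2,67,0,.018);gob(.4,71,0,.016);gob(.6,76,0,.014);gob(.8,82,0,.011);gob(1.0,88,0,.008);print(manip.state()['qpos'].round(2))
snap('scene','s3.png')
cv2.imwrite('pics/c3.png',cv2.resize(cv2.imread('pics/s3.png')[160:300,140:340],(600,420)))
```

```text
0.2 67 now [0.5071 0.1325 0.1356] tgt [0.5112 0.1363 0.1329] units [ 0.1   0.09 -0.07] rot [ 0.06 -0.11  0.04] F [-17.6 -15.6   1.6] t 5.175
0.4 71 now [0.5071 0.1325 0.1356] tgt [0.5202 0.1416 0.1768] units [0.33 0.23 1.03] rot [-0.32  0.22  0.04] F [-17.6 -15.6   1.6] t 5.175
0.6 76 now [0.5071 0.1325 0.1356] tgt [0.5358 0.1513 0.2177] units [0.72 0.47 2.05] rot [-0.8   0.62  0.05] F [-17.6 -15.6   1.6] t 5.175
0.8 82 now [0.5071 0.1325 0.1356] tgt [0.5572 0.1651 0.2554] units [1.25 0.81 3.  ] rot [-1.37  1.1   0.05] F [-17.6 -15.6   1.6] t 5.175
1.0 88 now [0.5071 0.1325 0.1356] tgt [0.5842 0.1828 0.2872] units [1.93 1.26 3.79] rot [-1.94  1.59  0.05] F [-17.6 -15.6   1.6] t 5.175
[ 0.17  0.26 -0.45  2.2  -0.29  0.41 -0.7 ]
```

View pics/c3.png

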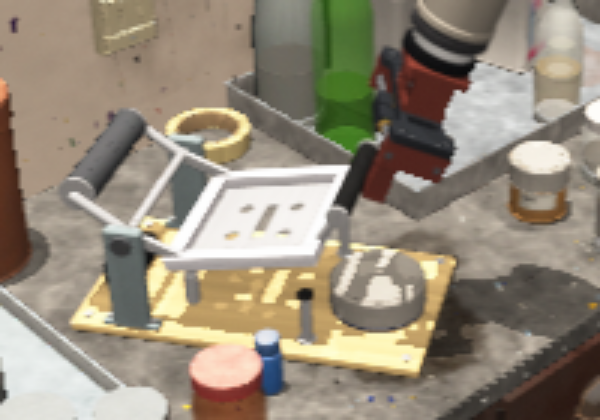

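drive_tool:
  motion: [-0.02,-0.02,0.4,-0.1,0.1,0,0,0.1,0.07,0.4,-0.1,0.1,0,0,0.12,0.08,0.4,-0.15,0.1,0,0]

```text
clock: 5.6
position: [0.5176, 0.1395, 0.1855]
tcp_rot: [0.896, 0.415, 0.146, -0.069]
force: [-10.6, -7.8, 3.1]
gripper_width: 0.0003
```

Run:
```python
from h import *
gob(.4,71,0,.016);gob(.6,76,0.004,.014);gob(.8,82,0.004,.011);gob(1.0,88,0.004,.008)
snap('scene','s4.png')
cv2.imwrite('pics/c4.png',cv2.resize(cv2.imread('pics/s4.png')[160:300,140:340],(600,420)))
```

```text
0.4 71 now [0.5176 0.1395 0.1855] tgt [0.5202 0.1416 0.1768] units [ 0.06  0.05 -0.22] rot [ 0.02 -0.05  0.04] F [-10.6  -7.8   3.1] t 5.6
0.6 76 now [0.5176 0.1395 0.1855] tgt [0.5333 0.1483 0.2168] units [0.39 0.22 0.78] rot [-0.46  0.36  0.04] F [-10.6  -7.8   3.1] t 5.6
0.8 82 now [0.5176 0.1395 0.1855] tgt [0.5547 0.162  0.2549] units [0.93 0.56 1.73] rot [-1.03  0.84  0.04] F [-10.6  -7.8   3.1] t 5.6
1.0 88 now [0.5176 0.1395 0.1855] tgt [0.5816 0.1797 0.287 ] units [1.6  1.01 2.54] rot [-1.6   1.32  0.04] F [-10.6  -7.8   3.1] t 5.6
```

View pics/c4.png

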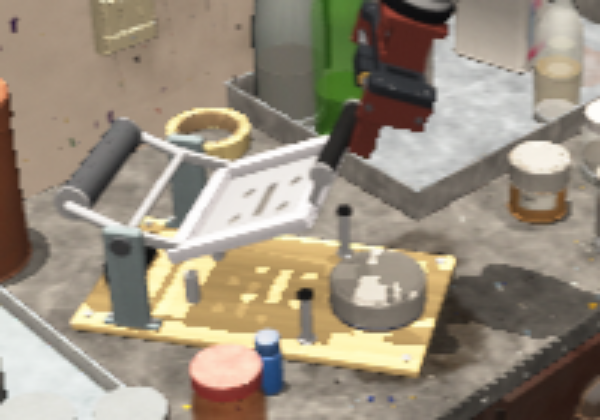

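The frame is at about 0.4 rad and rising steadily on the fingers, so I'll continue.

drive_tool:
  motion: [0.2,0.12,0.4,-0.25,0.2,0,0,0.2,0.12,0.4,-0.25,0.2,0,0,0.25,0.16,0.4,-0.25,0.2,0,0,0.28,0.18,0.4,-0.25,0.2,0,0]

```text
clock: 6.15
position: [0.5593, 0.1658, 0.2526]
tcp_rot: [0.904, 0.42, 0.072, -0.03]
force: [-0.0, -0.3, -0.6]
gripper_width: 0.0003
```

Run:
```python
from h import *
gob(.8,82,0.004,.011);gob(1.0,88,0.004,.008);gob(1.15,90,0.0,.005)
snap('scene','s5.png')
cv2.imwrite('pics/c5.png',cv2.resize(cv2.imread('pics/s5.png')[160:300,140:340],(600,420)))
```

```text
0.8 82 now [0.5593 0.1658 0.2526] tgt [0.5547 0.162  0.2549] units [-0.12 -0.1   0.06] rot [-0.06  0.11  0.02] F [-0.  -0.3 -0.6] t 6.15
1.0 88 now [0.5593 0.1658 0.2526] tgt [0.5816 0.1797 0.287 ] units [0.56 0.35 0.86] rot [-0.63  0.59  0.02] F [-0.  -0.3 -0.6] t 6.15
1.15 90 now [0.5593 0.1658 0.2526] tgt [0.6074 0.1984 0.3062] units [1.2  0.81 1.34] rot [-0.82  0.75  0.02] F [-0.  -0.3 -0.6] t 6.15
```

View pics/c5.png

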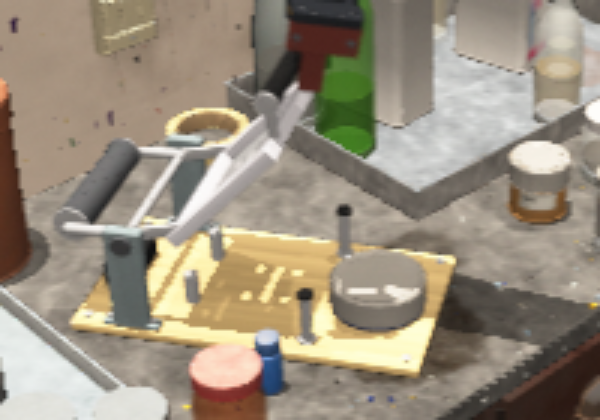

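drive_tool:
  motion: [0.35,0.23,0.35,-0.2,0.2,0,0,0.4,0.26,0.35,-0.2,0.2,0,0,0.4,0.3,0.3,-0.2,0.15,0,0,0.4,0.3,0.2,0,0,0,0]

```text
clock: 6.7
position: [0.6218, 0.2109, 0.3]
tcp_rot: [0.906, 0.422, 0.02, -0.009]
force: [-1.4, 0.4, 0.0]
gripper_width: 0.0008
```

Run:
```python
from h import *
gob(1.0,88,0.004,.008);gob(1.15,90,0.0,.005)
snap('scene','s6.png')
cv2.imwrite('pics/c6.png',cv2.resize(cv2.imread('pics/s6.png')[130:300,140:340],(600,510)))
```

```text
1.0 88 now [0.6218 0.2109 0.3   ] tgt [0.5816 0.1797 0.287 ] units [-1.01 -0.78 -0.32] rot [-0.05  0.05  0.01] F [-1.4  0.4  0. ] t 6.7
1.15 90 now [0.6218 0.2109 0.3   ] tgt [0.6074 0.1984 0.3062] units [-0.36 -0.31  0.16] rot [-0.24  0.21  0.01] F [-1.4  0.4  0. ] t 6.7
```

View pics/c6.png

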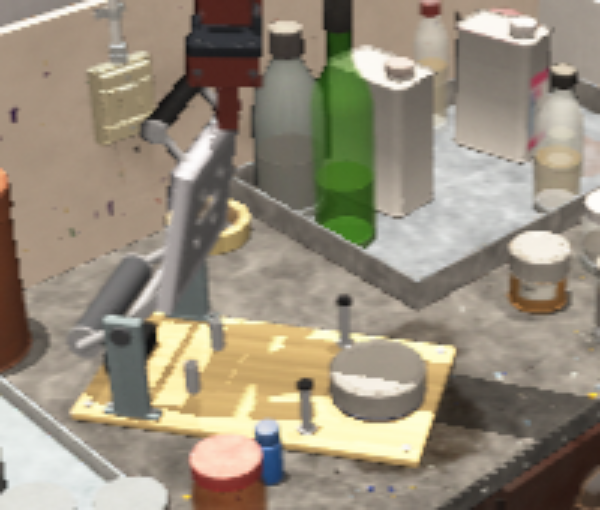

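The frame has passed its balance point and is swinging over. I'll back away and turn the tool to point straight down, lined up with the station.

drive_tool:
  motion: [-0.8,-0.6,0,0,0,-0.2,0.5,-0.8,-0.6,0,0,0,-0.4,0.5,-0.8,-0.6,-0.2,0,0,-0.5,0.5,-0.8,-0.6,-0.3,0,0,-0.5,0.5,-0.8,-0.5,-0.3,0,0,-0.4,0.5]

```text
clock: 7.38
position: [0.4596, 0.0925, 0.2668]
tcp_rot: [0.957, 0.29, 0.021, -0.006]
force: [-0.2, 0.9, -0.8]
gripper_width: 0.0433
```

Run:
```python
from h import *
c=snap('top','t7.png');snap('scene','s7.png')
cv2.imwrite('pics/c7.png',np.hstack([cv2.resize(cv2.imread('pics/t7.png')[110:290,110:290],(420,420)),cv2.resize(cv2.imread('pics/s7.png')[160:300,150:290],(380,420))[:, :380]]))
go(-.18,0,.037,np.pi/2)
W=pts(c);im=c['img'];g=(im.max(2).astype(int)-im.min(2));
```

```text
now [0.4572 0.0909 0.2657] st [-0.1627 -0.0107] tgt [0.4369 0.0901 0.037 ] units [-0.51 -0.02 -5.72] rot [-0.15  0.24  0.05] F [ 1.1  0.4 -0.1] t 7.475
```

View pics/c7.png

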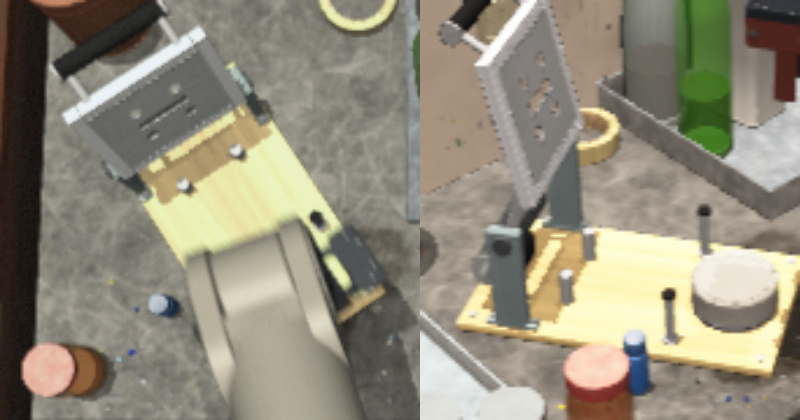

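The frame now rests raised at its stop. Both stop posts show in the left (top-view) crop at (185,186) and (238,151), and the tin is clear in the scene view. I'll check the station pose and the tin from these.

Run:
```python
from h import *
c=dict(np.load('pics/t7.npz'))
for x,y in((185,184),(238,149)):
    P=ray(c,x/2.333+109.8,y/2.333+109.8,.048); print('post',P.round(4),((P-O)@X).round(4),((P-O)@Y).round(4))
s=dict(np.load('pics/s7.npz')); im=s['img']
# lid: grayish pixels near scene crop (735,275)-> px
v,u=np.mgrid[0:420,0:560]
hsv=cv2.cvtColor(im,cv2.COLOR_RGB2HSV); m=((hsv[...,1]<70)&(u>235)&(u<285)&(v>235)&(v<275)).astype(np.uint8)
n,l,st,ce=cv2.connectedComponentsWithStats(m); k=1+st[1:,4].argmax(); print(st[k],ce[k])
cv2.imwrite('pics/lid.png',cv2.resize(np.hstack([im[225:285,225:295,::-1],np.repeat(((l==k)*255).astype(np.uint8)[225:285,225:295,None],3,2)]),None,fx=5,fy=5,interpolation=0))
```

```text
post [0.6312 0.265  0.048 ] 0.0789 0.0361
post [0.6758 0.1989 0.048 ] 0.0788 -0.0437
[ 236  236   49   39 1689] [259.89046773 253.76139728]
```

View pics/lid.png

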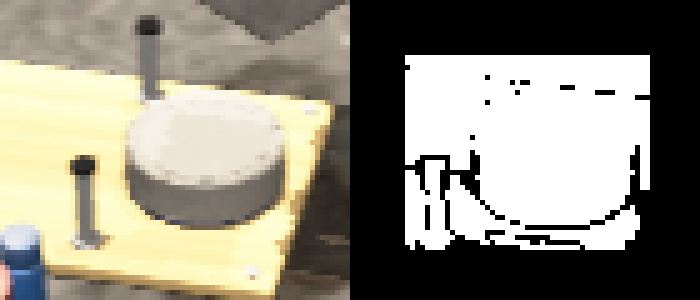

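Run:
```python
from h import *
s=dict(np.load('pics/s7.npz'))
P=ray(s,265.7,252.8,.048); print('tin',P.round(4),((P-O)@X).round(4),((P-O)@Y).round(4))
for x,y in ((150,95),(85,240)):  # rest post bases
    P=ray(s,x/5+224.5,y/5+224.5,.012); print('rest base',((P-O)@X).round(4),((P-O)@Y).round(4))
for x,y in ((150,17),(84,157)):
    P=ray(s,x/5+224.5,y/5+224.5,.071); print('rest top',((P-O)@X).round(4),((P-O)@Y).round(4))
c=dict(np.load('pics/t7.npz')); cv2.imwrite('pics/posts.png',cv2.resize(c['img'][160:200,170:230,::-1],None,fx=10,fy=10,interpolation=cv2.INTER_NEAREST))
```

```text
tin [0.4909 0.1357 0.048 ] -0.1097 0.0075
rest base -0.0508 -0.0833
rest base -0.0493 0.0733
rest top -0.0509 -0.0872
rest top -0.0493 0.0686
```

View pics/posts.png

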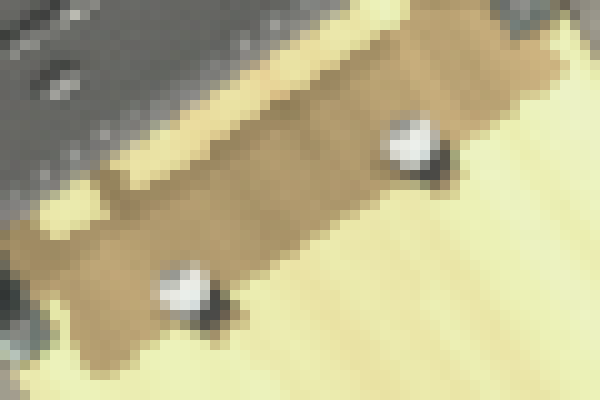

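drive_tool:
  motion: [-0.2,0,-0.8,-0.15,0.24,0.05,0.55,-0.2,0,-0.9,0,0,0,0.55,-0.2,0,-0.9,0,0,0,0.55,0,0,-0.9,0,0,0,0.55,0,0,-0.5,0,0,0,0.55]

```text
clock: 8.1
position: [0.4368, 0.0938, 0.1059]
tcp_rot: [0.956, 0.295, 0.001, -0.001]
force: [-0.5, 0.6, 0.3]
gripper_width: 0.0478
```

Run:
```python
from h import *
go(-.182,.003,.037,np.pi/2); print(manip.state()['qpos'].round(2))
snap('scene','s8.png');snap('top','t8.png')
cv2.imwrite('pics/c8.png',np.hstack([cv2.resize(cv2.imread('pics/t8.png')[110:290,110:290],(420,420)),cv2.resize(cv2.imread('pics/s8.png')[190:290,220:310],(378,420))]))
```

```text
now [0.4368 0.0938 0.1059] st [-0.178   0.0032] tgt [0.4335 0.0915 0.037 ] units [-0.08 -0.06 -1.72] rot [-0.02  0.01 -0.03] F [-0.5  0.6  0.3] t 8.1
[-0.1   0.28 -0.29  2.17  0.12  0.71 -1.44]
```

View pics/c8.png

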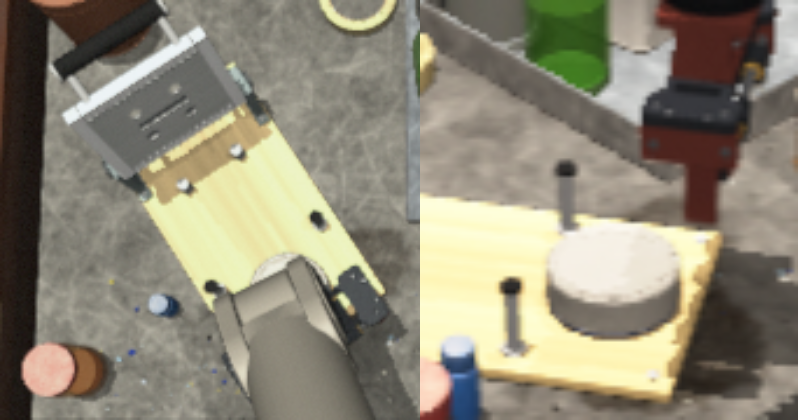

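drive_tool:
  motion: [-0.08,-0.06,-0.6,0,0,0,0.55,0,0,-0.6,0,0,0,0.55,0,0,-0.5,0,0,0,0.55,0,0,0,0,0,0,0.55]

```text
clock: 8.7
position: [0.4342, 0.0915, 0.0392]
tcp_rot: [0.956, 0.295, 0.001, -0.001]
force: [-0.3, -1.1, -0.7]
gripper_width: 0.0483
```

Run:
```python
from h import *
go(-.01,-.002,.037,np.pi/2)
```

```text
now [0.4342 0.0915 0.0392] st [-0.1814  0.0027] tgt [0.5788 0.1836 0.037 ] units [ 3.62  2.3  -0.06] rot [-0.02  0.01 -0.03] F [-0.3 -1.1 -0.7] t 8.7
```

drive_tool:
  motion: [0.2,0.13,-0.03,0,0,0,0.55,0.2,0.13,0,0,0,0,0.55,0.2,0.13,0,0,0,0,0.55,0.2,0.13,0,0,0,0,0.55,0.2,0.13,0,0,0,0,0.55]

```text
clock: 9.32
position: [0.4747, 0.1177, 0.038]
tcp_rot: [0.955, 0.295, 0.001, -0.001]
force: [-2.7, -1.8, 2.9]
gripper_width: 0.0485
```

drive_tool:
  motion: [0.2,0.13,0,0,0,0,0.55,0.2,0.13,0,0,0,0,0.55,0.2,0.13,0,0,0,0,0.55,0.2,0.13,0,0,0,0,0.55,0.2,0.13,0,0,0,0,0.55]

```text
clock: 9.95
position: [0.5149, 0.1439, 0.038]
tcp_rot: [0.955, 0.295, 0.001, -0.001]
force: [-2.8, -1.2, 2.4]
gripper_width: 0.0483
```

Run:
```python
from h import *
go(-.01,-.002,.037,np.pi/2)
snap('scene','s9.png');snap('top','t9.png')
cv2.imwrite('pics/c9.png',np.hstack([cv2.resize(cv2.imread('pics/t9.png')[110:290,110:290],(420,420)),cv2.resize(cv2.imread('pics/s9.png')[190:290,200:290],(378,420))]))
```

```text
now [0.5149 0.1439 0.038 ] st [-0.0852  0.0009] tgt [0.5788 0.1836 0.037 ] units [ 1.6   0.99 -0.02] rot [-0.02  0.02 -0.03] F [-2.8 -1.2  2.4] t 9.95
```

View pics/c9.png

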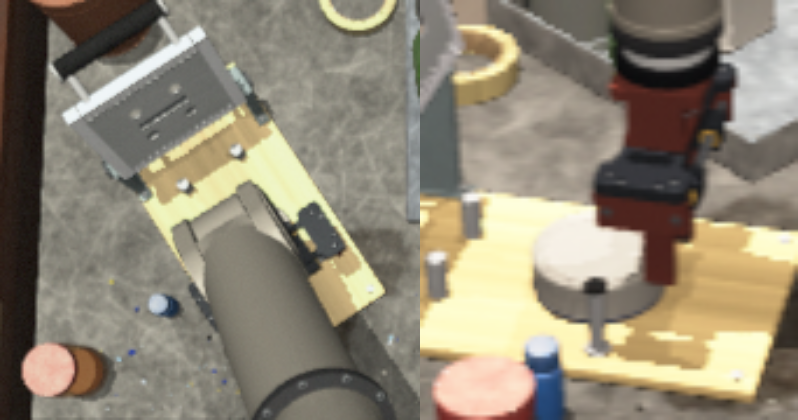

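The fingers are cupping the tin and sliding it flat along the board at about 3 N. I'll continue, slowing near the posts.

drive_tool:
  motion: [0.25,0.16,0,0,0,0,0.55,0.25,0.16,0,0,0,0,0.55,0.25,0.155,0,0,0,0,0.55,0.2,0.12,0,0,0,0,0.55,0.2,0.12,0,0,0,0,0.55]

```text
clock: 10.68
position: [0.5609, 0.1724, 0.0379]
tcp_rot: [0.955, 0.295, 0.001, -0.001]
force: [-1.4, -0.5, 1.1]
gripper_width: 0.0483
```

drive_tool:
  motion: [0.06,0.04,0,0,0,0,0.55,0.06,0.04,0,0,0,0,0.55,0.06,0.04,0,0,0,0,0.55]

```text
clock: 11.05
position: [0.5675, 0.1768, 0.038]
tcp_rot: [0.956, 0.295, 0.001, -0.001]
force: [-1.1, -0.4, -0.4]
gripper_width: 0.0485
```

Run:
```python
from h import *
go(-.01,-.002,.037,np.pi/2)
snap('scene','s10.png')
cv2.imwrite('pics/c10.png',cv2.resize(cv2.imread('pics/s10.png')[190:290,180:280],(600,600)))
```

```text
now [0.5675 0.1768 0.038 ] st [-0.0232 -0.0013] tgt [0.5788 0.1836 0.037 ] units [ 0.28  0.17 -0.02] rot [-0.01  0.02 -0.03] F [-1.1 -0.4 -0.4] t 11.05
```

View pics/c10.png

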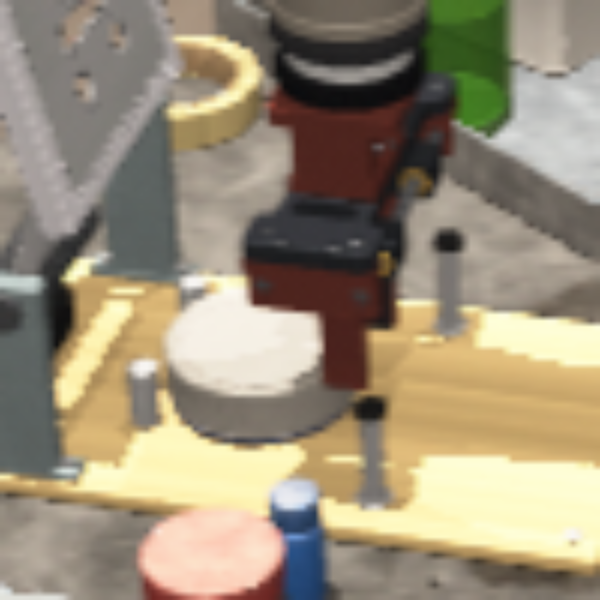

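drive_tool:
  motion: [0.05,0.035,0,0,0,0,0.55,0.05,0.035,0,0,0,0,0.55]

```text
clock: 11.35
position: [0.5717, 0.1797, 0.038]
tcp_rot: [0.956, 0.295, 0.001, -0.001]
force: [-1.4, -1.2, -0.0]
gripper_width: 0.0481
```

drive_tool:
  motion: [0.05,0.035,0,0,0,0,0.55,0.05,0.035,0,0,0,0,0.55]

```text
clock: 11.6
position: [0.5742, 0.1814, 0.0376]
tcp_rot: [0.956, 0.295, -0.0, -0.0]
force: [-8.1, -5.1, 5.5]
gripper_width: 0.0485
```

drive_tool:
  motion: [0.03,0.02,0,0,0,0,0.55,0.03,0.02,0,0,0,0,0.55,0,0,0,0,0,0,0.55]

```text
clock: 11.98
position: [0.5745, 0.1814, 0.0374]
tcp_rot: [0.956, 0.295, -0.003, 0.001]
force: [-11.3, -6.9, 9.3]
gripper_width: 0.0484
```

Run:
```python
from h import *
go(-.01,-.002,.037,np.pi/2)
snap('scene','s11.png')
cv2.imwrite('pics/c11.png',cv2.resize(cv2.imread('pics/s11.png')[190:290,180:280],(600,600)))
```

```text
now [0.5745 0.1814 0.0374] st [-0.0149 -0.0014] tgt [0.5788 0.1836 0.037 ] units [ 0.11  0.06 -0.01] rot [ 0.02 -0.04 -0.03] F [-11.3  -6.9   9.3] t 11.975
```

View pics/c11.png

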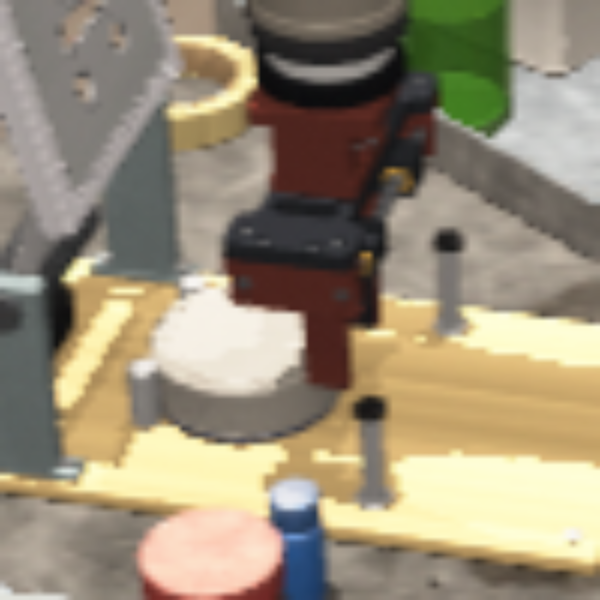

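The tin is stopped against the posts. The TCP is at station x = -15 mm, the predicted contact position. I'll back straight off and look again.

drive_tool:
  motion: [-0.15,-0.1,0,0,0,0,0.55,-0.3,-0.2,0,0,0,0,0.55,-0.5,-0.34,0,0,0,0,0.55,-0.5,-0.34,0.3,0,0,0,0.55,-0.4,-0.27,0.9,0,0,0,0.55]

```text
clock: 12.65
position: [0.5018, 0.1331, 0.0852]
tcp_rot: [0.955, 0.295, -0.0, -0.001]
force: [0.7, 0.8, 1.0]
gripper_width: 0.0483
```

drive_tool:
  motion: [0,-0.6,1,0,0,0,0.55,0,-0.9,1,0,0,0,0.55,0,-1,0.6,0,0,0,0.55,0,-1,0,0,0,0,0.55,0,-1,0,0,0,0,0.55]

```text
clock: 13.28
position: [0.5041, -0.0472, 0.1908]
tcp_rot: [0.955, 0.295, 0.003, -0.0]
force: [-0.2, 0.2, 0.2]
gripper_width: 0.0482
```

Run:
```python
from h import *
c=snap('scene','s12.png');t=snap('top','t12.png')
cv2.imwrite('pics/c12.png',np.hstack([cv2.resize(cv2.imread('pics/t12.png')[140:230,160:250],(400,400),interpolation=2),cv2.resize(cv2.imread('pics/s12.png')[190:290,180:280],(400,400))]))
print(manip.state()['position'],manip.state()['force'])
```

```text
[ 0.5035592  -0.0509364   0.19021884] [ 0.52669674 -0.03557246 -0.77075652]
```

View pics/c12.png

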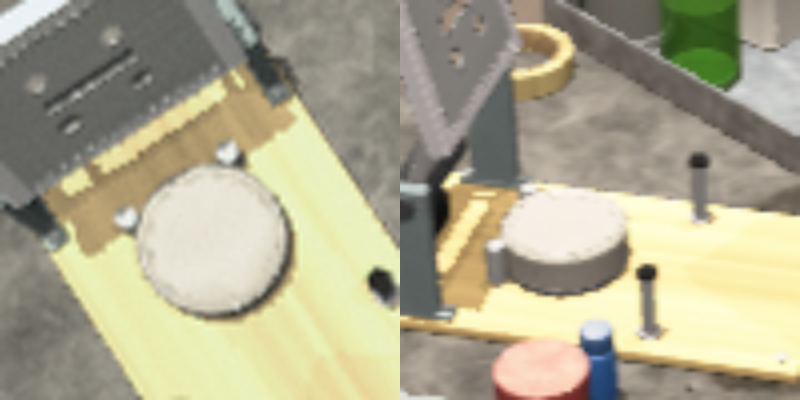

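View pics/t12.png

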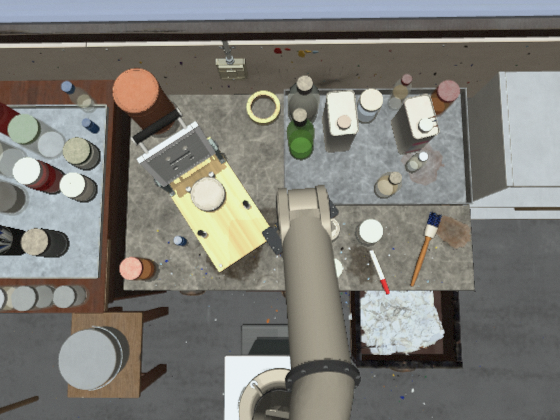

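Run:
```python
from h import *
c=dict(np.load('pics/t12.npz')); im=c['img'][140:230,160:250]
b=cv2.resize(im,None,fx=8,fy=8,interpolation=cv2.INTER_CUBIC); hsv=cv2.cvtColor(b,cv2.COLOR_RGB2HSV)
m=((hsv[...,1]<45)&(hsv[...,2]>165)).astype(np.uint8); m=cv2.morphologyEx(m,cv2.MORPH_OPEN,np.ones((5,5)))
n,l,s,ce=cv2.connectedComponentsWithStats(m); L=[]
for k in range(1,n):
    if s[k,4]<300: continue
    x,y=ce[k]; u,v=(x+.5)/8-.5+160,(y+.5)/8-.5+140
    P=ray(c,u,v,.048); L.append(P); print(s[k],P.round(4),'st',((P-O)@X).round(4),((P-O)@Y).round(4))
cv2.imwrite('pics/m12.png',m[::2,::2]*255)
```

```text
[   0    0  125   81 5054] [0.7688 0.3396 0.048 ] st 0.2347 0.0208
[ 391    0   49   46 1141] [0.7716 0.2021 0.048 ] st 0.16 -0.0947
[439  47  17  27 326] [0.756  0.1897 0.048 ] st 0.1402 -0.0962
[ 388  254   42   42 1156] [0.6751 0.202  0.048 ] st 0.0801 -0.0407
[  245   296   269   266 55228] [0.6171 0.2117 0.048 ] st 0.0375 -0.0002
[ 206  373   42   37 1140] [0.6314 0.2682 0.048 ] st 0.0809 0.0386
```

View pics/m12.png

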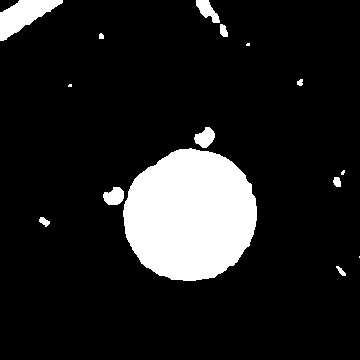

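Measured centre distances from the tin to the posts are 58.8 and 58.2 mm. Contact is 59 mm, so the tin is touching both. The robot is clear, so I'm handing the job in.

Run:
```python
from h import *
print(manip.job_done(), manip.state()['clock'])
```

```text
the job is handed in; nothing more can be done
the job is handed in; nothing more can be done
```

The frame is up and staying up by itself, and the flat tin rests against both stop posts. I handed the job in at about 13.4 s of the 64 s allowed.

- **Frame:** I pushed it up with the closed fingers under the lifting bar, never gripping it. It went past its balance point and swung over to its stop. The last picture shows it still raised with the robot clear.
- **Tin:** I then slid it flat along the board with two part-open fingertips until the push force rose to about 13 N sideways. In the last top view its centre is 58.8 and 58.2 mm from the two post centres; contact is 59 mm, and the camera is good to about 2 mm.
- **Bystanders:** The blue bottle, amber jar, pen and brush look unmoved. In the last top view the arm hid the small jar and partly hid another beside it, so I couldn't check those two. The tool passed well above them and I saw no contact force.

**Disagreements:**
- **Tin's starting position:** The two cameras disagreed by about 8 mm sideways. Cupping the tin between the fingers centred it anyway.
- **Force while lifting:** The wrist force reached about 24 N, mostly sideways.
- **Force while moving in:** It briefly read about 35 N during the approach, with nothing near the gripper, and was back to zero at the next reading. I took it as an effect of the arm stopping.

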